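# Open the cake carrier's gate and hold it wide

### The arm

A 6-joint arm with a two-finger parallel gripper is mounted at the origin on a cart in front of the work surface, level with it; the furniture and walls round the work are solid. World frame = base frame: x ahead of the robot, y to its left, z up, the work surface at z = 0. Lengths are in mm, angles in rad, forces in N, time in s.
With the tool pointing down it reaches from about 300 to 775 mm from the base axis. Payload 14.6 kg.
Tool frame: the origin (TCP) lies at the very end of the fingers, on their centre line; the grasp point (between the pads) lies manip.grasp_offset behind it (manip.grasp_offset is the distance from the TCP to the grasp point, in mm); z points along the fingers, y is the direction in which the jaws open and shut (so a half turn about z gives the same grasp; the last joint's range is limited). The gripper opens to 94 mm and grips with 3 to 60 N. Pads are 16 mm wide; open, the fingers measure 119 mm over their backs; the gripper's body (75 mm by 177 mm) begins 78 mm behind the grasp point.
Start: joints at [-1.245, 0.3, 1.521, -0, 1.321, -0.067], TCP at [210.519, -508.105, 205.446] pointing down, gripper open.
Joint ranges: [-3.03, 3.03], [-0.79, 2.21], [0.23, 2.52], [-1.04, 4.18], [0, 3.07], [-2.55, 2.55]. Speed limits (rad/s): [2.22, 2.22, 2.57, 3.14, 3.14, 3.14].

### API

Orientations are given as [roll, pitch, yaw] about the fixed x, y, z axes, in that order (R = Rz(yaw) Ry(pitch) Rx(roll)).
In Python, from cell import manip gives the robot as it stands.
- The arm moves only by the tool send_rows, never from a script. Its argument "commands" is a list of rows, each a list of 2 entries, a list of its own where there are three numbers: the shift along the tool's x, y, z in m, then the turn about the tool's z in rad. A call has exactly 8 rows; each row is the pose to reach, as a shift and turn from the pose commanded when the call began, along the tool's axes at that moment; what a row does not reach only later rows make up. A row lasts 1/12 s, in which the tool goes at most 41.7 mm and 7.16 degrees, less where a joint would pass 70% of its speed; a pose out of reach is approached as far as the arm can. A call with a gripper value outside its range is refused whole. "hand" is the closure, from -1 (fully open) to 1 (shut), so that 0 is half open, set as the call begins (left out, the last holds). The fingers move at their own pace and stop on an object; "force" is the grip in N (left out, the last holds). Time passes only in rows, so rows that repeat a pose let the fingers close, or fill a call up. It gives the time, the measured TCP pose, the force and the opening at its end, in the units of the state.
- manip.read_state(): the state, without advancing time (a new reading comes with each control period).
- manip.camera(name): name is "scene" or "top" or "wrist"; returns the picture (400x640x3 uint8, red, green, blue); there is no depth.
- manip.camera_model(name): a dict with "K" (3x3 intrinsics, pixels), "eye" and "attitude" of the camera in the world; the wrist camera has in their place "mount" (4x4, takes a point from camera to tool coordinates, whose origin is the TCP and whose axes are the flange's). Camera axes: x right, y down, z forward; pixel columns grow to the right and rows downward; lengths in mm; the calibration is good to about 2 mm. A picture is of the moment at which its call begins: read the wrist's pose just before it. camera_model takes no time and is no camera call.
- manip.sign_off(): hands the job in, once; it reports no verdict.
The state is a dict: "clock": time; "joints": joint angles; "qd": joint speeds; "effort": joint torques, N m; "eef_pos": TCP position; "eef_rot": TCP orientation; "wrist_force": force on the tool from outside, world axes, zero at the start; "moment": the same for the moment, N m; "finger_gap": finger opening in mm.
Only numpy, scipy, OpenCV 4.12 (cv2) and the standard library are available. Lean on these libraries where they do the work, as an engineer would, in place of code of your own. Each camera call takes 0.05 s, during which the arm holds its last target.

### The job

Open the cake carrier for your colleague. First pinch the two red grips of the red catch fully together so that it lets go, then do the same with the yellow catch, and then take the blue gate (its black post is the handle), swing it out past the detent and hold it wide open, nearly square to the carrier's front. The gate springs back by itself, so finish while still holding the gate in the gripper; leave the things lying round about where they are.

Things in the scene. Friction and masses are not known exactly. Their poses are not given: they have to be found in the camera images.
- carrier: box-shaped aluminium cake carrier with a white roof and two cakes inside, fixed to the table; 170 mm deep (its x), 240 mm wide (its y), roof top 120 mm above the table. Origin: centre of its underside on the table; its x axis points to its closed back, its y axis to its left side as seen from the front, z up. A blue barred gate closes its front (-x), and the two catches stand on the roof, one left, one right, either colour on either side.
- red_base: fixed part of the red catch on the carrier's roof: a dark foot plate 34 x 64 x 4 mm with one fixed red upright grip (24 mm along x, 8 mm along y, top 40 mm above the roof), which stands at y = +21 mm in this frame. Origin: middle of the foot plate's underside, on the roof; axes parallel to the carrier's.
- red_push (a point): moving red upright grip of the same catch, 24 x 8 x 34 mm, top 40 mm above the roof. This point: its centre, 23 mm above the roof, at y = -21 mm in the base's frame when latched; it carries a steel arm that reaches forward from its foot (6 to 14 mm above the roof) and hooks over the gate. The pair measures 50 mm over its outer faces when latched, 32 mm when fully squeezed; 74 mm of roof lie free between the two catches' grips.
- red_slider: the whole moving part of the red catch: the moving red grip and its steel arm. Origin: on the roof under the middle of that grip; axes parallel to the carrier's.
- red_catch (a joint): travel of the moving red grip towards the fixed one (along the base's +y), m: 0 latched, stop at 0.018. Its hook is clear of the gate from 0.011 on. It slides stiffly (about 5 N) and stays where it is left. The gate has a few mm of play at a latched hook (up to 0.25 rad when only the right-hand catch, near the hinge, is latched).
- yellow_base: fixed part of the yellow catch on the carrier's roof: a dark foot plate 34 x 64 x 4 mm with one fixed yellow upright grip (24 mm along x, 8 mm along y, top 40 mm above the roof), which stands at y = +21 mm in this frame. Origin: middle of the foot plate's underside, on the roof; axes parallel to the carrier's.
- yellow_push (a point): moving yellow upright grip of the same catch, 24 x 8 x 34 mm, top 40 mm above the roof. This point: its centre, 23 mm above the roof, at y = -21 mm in the base's frame when latched; it carries a steel arm that reaches forward from its foot (6 to 14 mm above the roof) and hooks over the gate. The pair measures 50 mm over its outer faces when latched, 32 mm when fully squeezed; 74 mm of roof lie free between the two catches' grips.
- yellow_slider: the whole moving part of the yellow catch: the moving yellow grip and its steel arm. Origin: on the roof under the middle of that grip; axes parallel to the carrier's.
- yellow_catch (a joint): travel of the moving yellow grip towards the fixed one (along the base's +y), m: 0 latched, stop at 0.018. Its hook is clear of the gate from 0.011 on. It slides stiffly (about 5 N) and stays where it is left. The gate has a few mm of play at a latched hook (up to 0.25 rad when only the right-hand catch, near the hinge, is latched).
- gate_swing (a joint): opening angle of the gate, rad: 0 shut, stop at 1.6; it grows counter-clockwise seen from above, i.e. the gate swings out of the carrier's front, towards the robot, about its right-hand edge. A weak spring always pulls it shut (about 0.06 N m shut, 0.3 N m wide open) and a ball detent resists between about 0.6 and 0.9 rad (about 5 to 8 N at the handle in all). Let go beyond the detent, it drifts back to the detent at about 0.9 rad.
- gate_hinge (a point): point on the upright hinge axis of the gate at the handle's grip height, 163 mm above the table, at (-92, -110) mm in the carrier's frame. The gate is 222 mm long from here.
- gate: blue barred gate 222 mm long, 10 mm thick, from 24 to 106 mm above the table, with the black post on its top edge. Origin: on its hinge axis, at table height; its y axis runs along the gate from the hinge to the free edge, z up.
- handle (a point): upright round black post on the gate's top edge, 18 mm in diameter, 125 mm from the hinge axis; rises from 106 to 178 mm above the table. This point: on its axis, 15 mm below its top, 163 mm above the table. Being round it can turn between the fingers. Shut, it stands 57 mm in front of the catches' grips, so fingers placed to its left and right (carrier's y) clear them.
- scale: bystander: white bench scale, 200 x 160 x 40 mm, right side of the table; stays where it is. Origin: centre of its underside
- timer: bystander: small white kitchen timer, 70 x 66 x 21 mm, right side; stays where it is. Origin: centre of its underside
- tape_roll: bystander: roll of pale tape lying flat, 103 mm across, 25 mm high, right front; stays where it is. Origin: centre of its underside
- cake_choc_08: bystander: ring cake, 83 mm across, 34 mm high, left; stays where it is. Origin: centre of its underside

How it is judged:
By the outcome, as a careful person would: the job done as asked, in the order asked, and still so for the second after the job is handed in, while the arm keeps its last pose, push and grip.
It also fails if it takes over 48 s, if anything falls off the work surface, if the arm or the gripper's body presses on something with over 40 N, if the wrist force passes 120 N, or if a joint passes its speed limit or range.

## Working session

There is one attempt and no reset: what is moved stays moved. The work goes in short steps, Python scripts to look and compute and a tool call to move; the robot and the scene stay as the last step left them, time stands still between calls to the robot, and variables do not carry over. Pictures are saved under pics/ and viewed, and the job is handed in when it is done.

Besides the shell and the picture viewer there is one more tool, called after "Call:" as name(argument=value, ...), one argument or row to a line, values as JSON. send_rows: Moves the arm, as the interface text tells. Its arguments: {"type":"object","properties":{"commands":{"type":"array","items":{"type":"array"}},"hand":{"type":"number"},"force":{"type":"number"}},"required":["commands"]}

```bash
ls; mkdir -p pics
python3 - <<'E'
from cell import manip
import cv2
print(manip.read_state()); print(manip.grasp_offset)
for n in("scene","top","wrist"):
    print(n,manip.camera_model(n))
for n in("scene","top"):
    cv2.imwrite(f"pics/{n}0.png",manip.camera(n)[:,:,::-1])
E
```

```text
pics
{'clock': 0.0, 'joints': array([-1.24458441e+00,  3.00473206e-01,  1.52158865e+00,  4.83179741e-06,
        1.32070728e+00, -6.66205834e-02]), 'qd': array([ 0.00148824, -0.00018062,  0.0001897 , -0.00078508, -0.00031587,
        0.00010307]), 'effort': array([-7.48854836e-04, -5.31803691e+01, -3.52741635e+01,  7.07976683e-02,
        2.45307258e-02, -1.48669164e-04]), 'eef_pos': array([ 210.44552446, -507.85594199,  204.88197913]), 'eef_rot': array([-3.14041910e+00, -8.29890794e-05,  3.92831251e-01]), 'wrist_force': array([-0.19625672,  0.18897954, -0.00930071]), 'moment': array([ 0.00189893, -0.10043936, -0.02341673]), 'finger_gap': 93.99125573798715}
18.8
scene {'K': array([[484.8877061 ,   0.        , 315.51586274],
       [  0.        , 484.8877061 , 194.84281526],
       [  0.        ,   0.        ,   1.        ]]), 'eye': array([  76.37114037,  868.03793325, 1050.64744594]), 'attitude': array([-2.31877483,  0.00570979, -2.65970911])}
top {'K': array([[374.37387471,   0.        , 319.04356279],
       [  0.        , 374.37387471, 196.16982283],
       [  0.        ,   0.        ,   1.        ]]), 'eye': array([ 465.64938398,   11.09452623, 1232.92756559]), 'attitude': array([-3.05232921, -0.00333266, -1.59676782])}
wrist {'K': array([[341.04920564,   0.        , 316.91975636],
       [  0.        , 341.04920564, 201.54012691],
       [  0.        ,   0.        ,   1.        ]]), 'mount': array([[-3.29051939e-04, -9.65039337e-01, -2.62104883e-01,
         7.64106671e+01],
       [ 9.99999945e-01, -3.06144794e-04, -1.28231689e-04,
         2.81348148e-01],
       [ 4.35065785e-05, -2.62104911e-01,  9.65039385e-01,
        -1.80119470e+02],
       [ 0.00000000e+00,  0.00000000e+00,  0.00000000e+00,
         1.00000000e+00]])}
```

View pics/scene0.png

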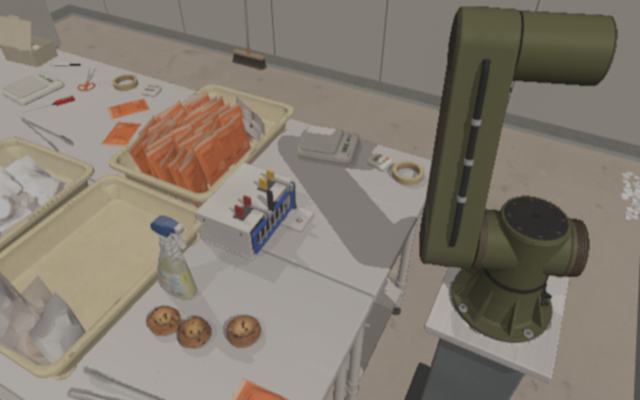

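View pics/top0.png

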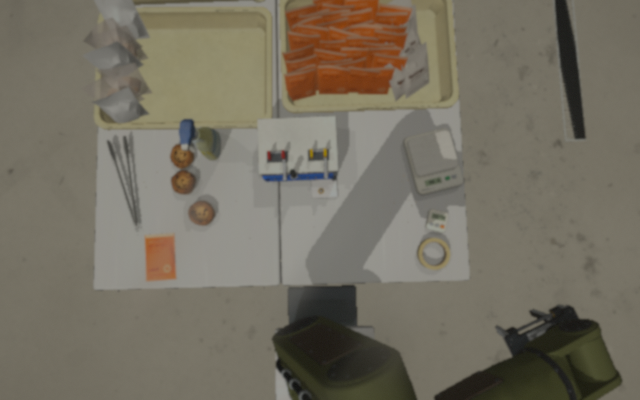

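Red is on the left (277,156), yellow on the right (318,156) and the black post is at about (293,175). I'll zoom in.

Run:
```python
import cv2
a=cv2.imread("pics/top0.png")[105:205,245:350]
cv2.imwrite("pics/topz.png",cv2.resize(a,None,fx=5.5,fy=5.5,interpolation=cv2.INTER_CUBIC))
a=cv2.imread("pics/scene0.png")[160:265,190:320]
cv2.imwrite("pics/scz.png",cv2.resize(a,None,fx=5.5,fy=5.5,interpolation=cv2.INTER_CUBIC))
```

```text
(no output)
```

View pics/topz.png

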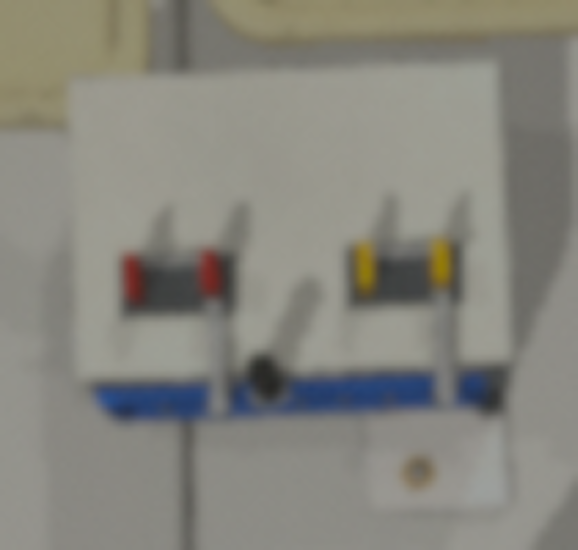

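View pics/scz.png

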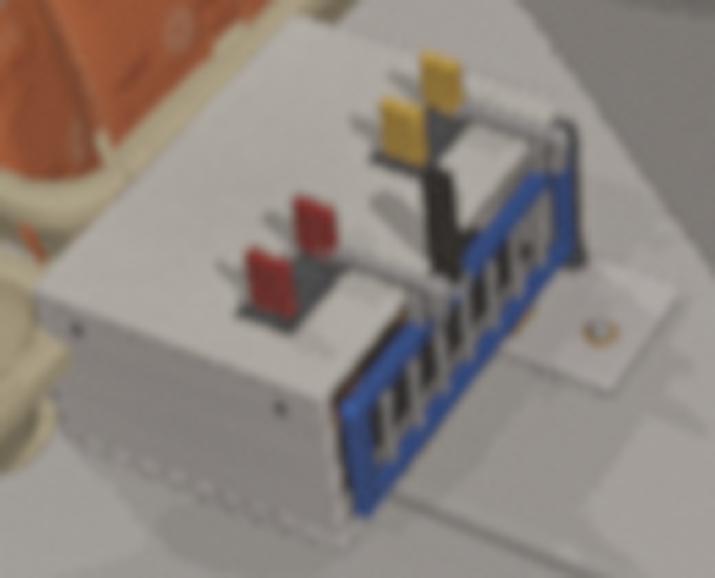

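```bash
cat > h.py <<'E'
import numpy as np, cv2
from scipy.spatial.transform import Rotation as Ro
from scipy.optimize import least_squares
from cell import manip
def cam(n,st=None):
    m=manip.camera_model(n)
    if n!="wrist": return m["K"],Ro.from_euler("xyz",m["attitude"]).as_matrix(),m["eye"]
    M=m["mount"];R=Ro.from_euler("xyz",st["eef_rot"]).as_matrix()
    return m["K"],R@M[:3,:3],R@M[:3,3]+st["eef_pos"]
def proj(c,P):
    K,R,e=c; q=(np.atleast_2d(P)-e)@R; q=q@K.T; return q[:,:2]/q[:,2:]
def c2w(p,P):
    c,s=np.cos(p[2]),np.sin(p[2]); P=np.atleast_2d(P).astype(float)
    return np.c_[p[0]+c*P[:,0]-s*P[:,1],p[1]+s*P[:,0]+c*P[:,1],P[:,2]]
E
python3 - <<'E'
from h import *
def fit(name,off,pts,obs,sx=5.5):
    uv=np.array(obs)/sx+off-0.4; c=cam(name)
    f=lambda p:(proj(c,c2w(p,[[x if x is not None else p[3],y,z] for x,y,z in pts]))-uv).ravel()
    r=least_squares(f,[540,0,0,-35]); print(name,r.x.round(4)); print(f(r.x).reshape(-1,2).round(1).tolist()); return r.x
N=None
pts=[(N,83,160),(N,41,160),(N,-41,160),(N,-83,160),(85,120,120),(85,-120,120),(-92,15,178)]
a=fit("top",[245,105],pts,[(133,280),(210,273),(366,268),(441,264),(70,78),(498,62),(263,370)])
# scene: tops
b=fit("scene",[190,160],[(N,83,160),(N,41,160),(N,-41,160),(N,-83,160),(85,120,120),(-92,15,178)],[(270,257),(315,206),(404,108),(443,58),(40,288),(440,172)])
E
```

```text
top [ 7.229358e+02  6.652110e+01  1.730000e-02 -3.648440e+01]
[[-0.4, -0.4], [0.1, 0.3], [-0.1, -0.0], [0.7, 0.1], [-0.6, 0.1], [0.5, -0.3], [-0.3, 0.2]]
scene [ 7.218355e+02  6.984320e+01  2.680000e-02 -3.469160e+01]
[[0.1, 0.0], [0.4, -0.5], [-0.2, -0.7], [0.2, -0.3], [-1.0, 0.1], [0.5, 1.1]]
```

Call:
send_rows(
  commands=[
    [[0.016,-0.01,-0.015],0.04],
    [[0.048,-0.03,-0.03],0.12],
    [[0.08,-0.05,-0.035],0.2],
    [[0.112,-0.07,-0.035],0.28],
    [[0.144,-0.091,-0.035],0.36],
    [[0.177,-0.111,-0.035],0.373],
    [[0.21,-0.132,-0.035],0.373],
    [[0.243,-0.153,-0.035],0.373],
  ],
  hand=-1,
  force=40,
)

```text
clock: 0.77
eef_pos: [377.0, -272.0, 240.4]
eef_rot: [-3.141, 0.0, 0.019]
wrist_force: [1.8, 0.1, 0.5]
finger_gap: 94.3
```

Call:
send_rows(
  commands=[
    [[0.02,-0.028,0],0],
    [[0.04,-0.056,0],0],
    [[0.06,-0.084,0],0],
    [[0.08,-0.112,0],0],
    [[0.1,-0.14,0],0],
    [[0.12,-0.168,0],0],
    [[0.14,-0.194,0],0],
    [[0.16,-0.22,0],0],
  ],
)

```text
clock: 1.43
eef_pos: [532.7, -48.9, 240.2]
eef_rot: [-3.142, 0.0, 0.02]
wrist_force: [-0.2, -0.5, -0.3]
finger_gap: 94.2
```

Call:
send_rows(
  commands=[
    [[0.02,-0.028,0],0],
    [[0.04,-0.056,0],0],
    [[0.06,-0.084,0],0],
    [[0.08,-0.11,0],0],
    [[0.095,-0.13,0],0],
    [[0.105,-0.142,0],0],
    [[0.11,-0.147,0],0],
    [[0.11,-0.147,0],0],
  ],
)

```text
clock: 2.1
eef_pos: [639.4, 99.3, 239.5]
eef_rot: [3.142, 0.001, 0.021]
wrist_force: [0.1, 0.6, -0.2]
finger_gap: 93.9
```

Run:
```python
from h import *
s=manip.read_state(); im=manip.camera("wrist"); print(s["eef_pos"],s["eef_rot"],s["joints"],s["clock"],np.abs(s["qd"]).max())
cv2.imwrite("pics/w1.png",im[:,:,::-1]); np.savez("w1.npz",p=s["eef_pos"],r=s["eef_rot"])
```

```text
[639.3627437   99.26430148 239.54282198] [3.14152033e+00 1.23266502e-03 2.08689761e-02] [9.74190604e-02 5.03338776e-01 1.16120693e+00 2.22563439e-05
 1.47828153e+00 1.64734430e+00] 2.1 0.041380432815174666
```

View pics/w1.png

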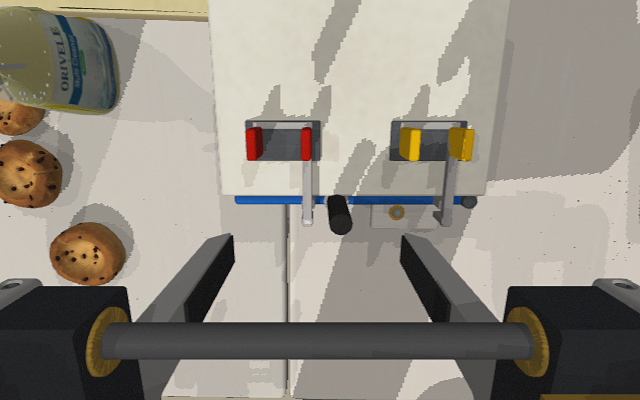

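The wrist view shows the grips: red at (254,144) and (306,144), yellow at (410,144) and (460,144). The post's top is at about (340,220). I'll zoom to refine the fit.

Run:
```python
import cv2
a=cv2.imread("pics/w1.png")[105:245,205:505]
cv2.imwrite("pics/w1z.png",cv2.resize(a,None,fx=2.66,fy=2.66,interpolation=cv2.INTER_CUBIC))
```

```text
(no output)
```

View pics/w1z.png

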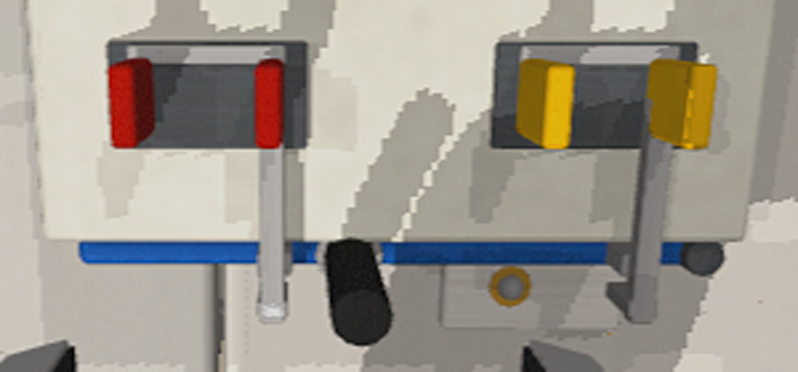

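Run:
```python
from h import *
d=np.load("w1.npz"); c=cam("wrist",dict(eef_pos=d["p"],eef_rot=d["r"]))
obs=np.array([(123,105),(269,104),(558,106),(700,106),(361,318),(108,40),(307,40),(496,42),(697,42)])/2.66+[205,105]-0.3
def P(p):
    g=p[3]; return [(g,83,160),(g,41,160),(g,-41,160),(g,-83,160),(-92,15,178),(g+17,94,124),(g+17,30,124),(g+17,-30,124),(g+17,-94,124)]
f=lambda p:(proj(c,c2w(p,P(p)))-obs).ravel()
r=least_squares(f,[722,68,.02,-35]); p=r.x;print(p.round(4));print(f(p).reshape(-1,2).round(1).tolist())
for n,q in dict(redsq=(p[3],62+9,132),yelsq=(p[3],-62+9,132),handle=(-92,15,163),hinge=(-92,-110,163)).items(): print(n,c2w(p,q).round(1))
```

```text
[ 7.251468e+02  6.818540e+01  1.690000e-02 -3.470630e+01]
[[-0.9, 0.0], [-0.1, 0.6], [-0.1, 0.2], [2.2, 0.4], [-0.3, -0.0], [-1.2, -0.3], [-0.1, 0.0], [0.0, -0.5], [0.3, -0.2]]
redsq [[689.2 138.6 132. ]]
yelsq [[691.3  14.6 132. ]]
handle [[632.9  81.6 163. ]]
hinge [[635.  -43.4 163. ]]
```

Call:
send_rows(
  commands=[
    [[0.015,-0.012,0.01],0],
    [[0.03,-0.024,0.025],0],
    [[0.045,-0.034,0.04],0],
    [[0.05,-0.038,0.055],0],
    [[0.05,-0.038,0.075],0],
    [[0.05,-0.038,0.092],0],
    [[0.05,-0.038,0.103],0],
    [[0.05,-0.038,0.107],0],
  ],
)

```text
clock: 2.82
eef_pos: [687.4, 136.4, 131.5]
eef_rot: [3.141, 0.003, 0.019]
wrist_force: [-0.3, -0.4, -0.6]
finger_gap: 94.1
```

Run:
```python
from h import *
s=manip.read_state(); im=manip.camera("wrist"); print(s["eef_pos"],s["wrist_force"])
cv2.imwrite("pics/w2.png",im[:,:,::-1])
```

```text
[687.41691999 136.4486005  131.54557048] [-0.25491298 -0.41780153 -0.62134838]
```

View pics/w2.png

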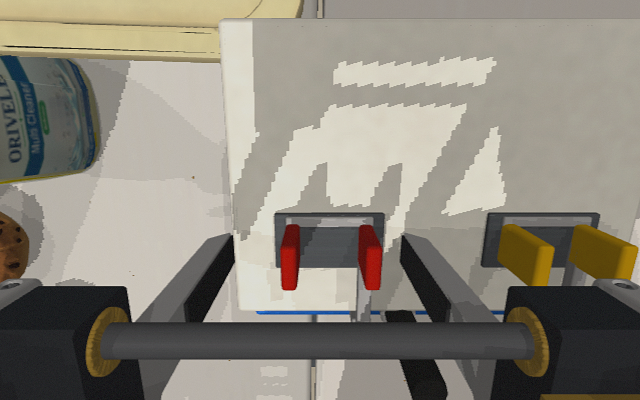

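Call:
send_rows(
  commands=[
    [[0.001,-0.002,0],0],
    [[0.001,-0.002,0],0],
    [[0.001,-0.002,0],0],
    [[0.001,-0.002,0],0],
    [[0.001,-0.002,0],0],
    [[0.001,-0.002,0],0],
    [[0.001,-0.002,0],0],
    [[0.001,-0.002,0],0],
  ],
  hand=1,
  force=25,
)

```text
clock: 3.53
eef_pos: [689.6, 138.6, 134.2]
eef_rot: [3.14, -0.001, 0.019]
wrist_force: [-1.0, -5.7, 4.1]
finger_gap: 43.8
```

Call:
send_rows(
  commands=[
    [[0,0,0],0],
    [[0,0,0],0],
    [[0,0,0],0],
    [[0,0,0],0],
    [[0,0,0],0],
    [[0,0,0],0],
    [[0,0,0],0],
    [[0,0,0],0],
  ],
)

```text
clock: 4.2
eef_pos: [689.6, 138.7, 134.2]
eef_rot: [3.14, -0.001, 0.019]
wrist_force: [-1.3, -5.9, 4.6]
finger_gap: 31.5
```

Run:
```python
from h import *
s=manip.read_state(); im=manip.camera("wrist"); print(s["eef_pos"],s["wrist_force"],s["finger_gap"])
cv2.imwrite("pics/w3.png",im[:,:,::-1])
```

```text
[689.62916925 138.66713315 134.2447855 ] [-1.27902008 -5.90309666  4.57084641] 31.512606646052944
```

View pics/w3.png

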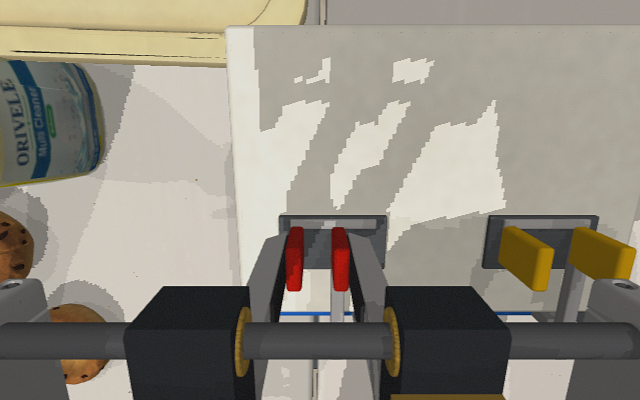

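Call:
send_rows(
  commands=[
    [[0,0,0],0],
    [[0,0,0],0],
    [[0,0,0],0],
    [[0,0,0],0],
    [[0,0,-0.012],0],
    [[0,0,-0.03],0],
    [[0,0,-0.05],0],
    [[0,0,-0.055],0],
  ],
  hand=-1,
)

```text
clock: 4.92
eef_pos: [690.3, 139.8, 192.9]
eef_rot: [-3.141, -0.005, 0.02]
wrist_force: [0.1, -0.7, 0.7]
finger_gap: 81.3
```

Run:
```python
from h import *
s=manip.read_state(); im=manip.camera("wrist"); print(s["eef_pos"],s["wrist_force"],s["finger_gap"])
cv2.imwrite("pics/w4.png",im[:,:,::-1])
```

```text
[690.27453048 139.84813149 192.88376556] [ 0.14428503 -0.70605052  0.67767748] 81.33901837444546
```

View pics/w4.png

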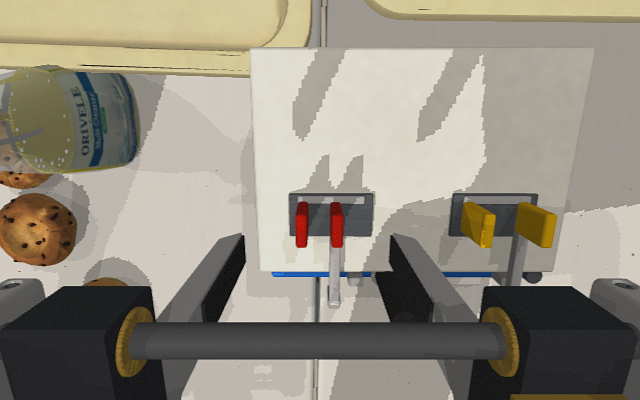

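Call:
send_rows(
  commands=[
    [[0,0.025,0],0],
    [[0,0.055,0],0],
    [[-0.001,0.09,0],0],
    [[-0.001,0.115,0.005],0],
    [[-0.001,0.1245,0.015],0],
    [[-0.001,0.1245,0.035],0],
    [[-0.001,0.1245,0.05],0],
    [[-0.001,0.1245,0.056],0],
  ],
)

```text
clock: 5.63
eef_pos: [689.6, 15.4, 128.8]
eef_rot: [-3.141, 0.004, 0.02]
wrist_force: [-0.4, 0.5, 0.6]
finger_gap: 94.1
```

Run:
```python
from h import *
s=manip.read_state(); im=manip.camera("wrist"); print(s["eef_pos"],s["wrist_force"],s["finger_gap"])
cv2.imwrite("pics/w5.png",im[:,:,::-1])
```

```text
[689.5830067   15.38321577 128.80820848] [-0.44438372  0.54646403  0.59548082] 94.07914559020006
```

View pics/w5.png

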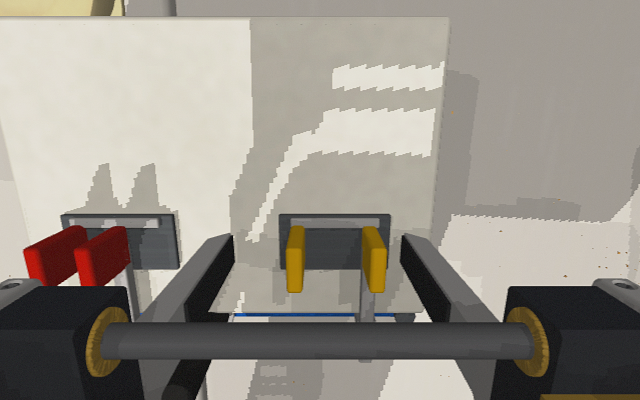

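Call:
send_rows(
  commands=[
    [[0,0,-0.001],0],
    [[0,0,-0.002],0],
    [[0,0,-0.002],0],
    [[0,0,-0.002],0],
    [[0,0,-0.002],0],
    [[0,0,-0.002],0],
    [[0,0,-0.002],0],
    [[0,0,-0.002],0],
  ],
  hand=1,
)

```text
clock: 6.35
eef_pos: [691.1, 14.1, 135.2]
eef_rot: [3.14, -0.001, 0.019]
wrist_force: [-0.3, -5.9, 2.8]
finger_gap: 44.3
```

Call:
send_rows(
  commands=[
    [[0,0,0],0],
    [[0,0,0],0],
    [[0,0,0],0],
    [[0,0,0],0],
    [[0,0,0],0],
    [[0,0,0],0],
    [[0,0,0],0],
    [[0,0,0],0],
  ],
)

```text
clock: 7.02
eef_pos: [691.1, 14.7, 135.2]
eef_rot: [3.141, -0.001, 0.02]
wrist_force: [-1.0, -4.1, 5.1]
finger_gap: 31.1
```

Run:
```python
from h import *
s=manip.read_state(); im=manip.camera("wrist"); print(s["eef_pos"],s["wrist_force"],s["finger_gap"])
cv2.imwrite("pics/w6.png",im[:,:,::-1])
```

```text
[691.07187484  14.69616292 135.17341258] [-1.00483458 -4.08593683  5.05046333] 31.129205215702815
```

View pics/w6.png

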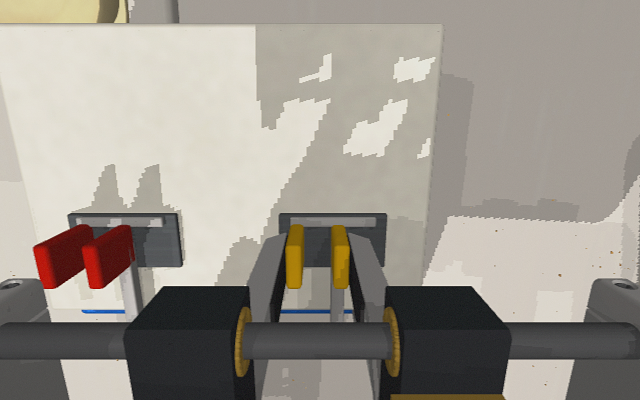

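Call:
send_rows(
  commands=[
    [[0,0,0],0],
    [[0,0,0],0],
    [[0,0,0],0],
    [[0,0,0],0],
    [[0,0,-0.012],0],
    [[0,0,-0.035],0],
    [[0,0,-0.06],0],
    [[0,0,-0.07],0],
  ],
  hand=-1,
)

```text
clock: 7.73
eef_pos: [691.6, 15.1, 209.0]
eef_rot: [3.141, -0.005, 0.02]
wrist_force: [-0.6, -0.0, 1.0]
finger_gap: 81.7
```

Call:
send_rows(
  commands=[
    [[-0.01,-0.015,0],0],
    [[-0.03,-0.035,0],0],
    [[-0.05,-0.055,0],0],
    [[-0.055,-0.065,0],0],
    [[-0.057,-0.068,0],0],
    [[-0.057,-0.068,0],0],
    [[-0.057,-0.068,0],0],
    [[-0.057,-0.068,0],0],
  ],
  hand=0,
)

```text
clock: 8.4
eef_pos: [633.1, 81.0, 204.2]
eef_rot: [3.141, 0.0, 0.019]
wrist_force: [0.2, -0.4, 0.8]
finger_gap: 47.1
```

Run:
```python
from h import *
s=manip.read_state(); im=manip.camera("wrist"); print(s["eef_pos"],s["wrist_force"],s["finger_gap"])
cv2.imwrite("pics/w7.png",im[:,:,::-1])
im=manip.camera("scene")[150:270,180:330]
cv2.imwrite("pics/s7.png",cv2.resize(im[:,:,::-1],None,fx=4,fy=4))
```

```text
[633.06020688  81.02262918 204.16733662] [ 0.17348936 -0.37009996  0.78728814] 47.12044940197959
```

View pics/w7.png

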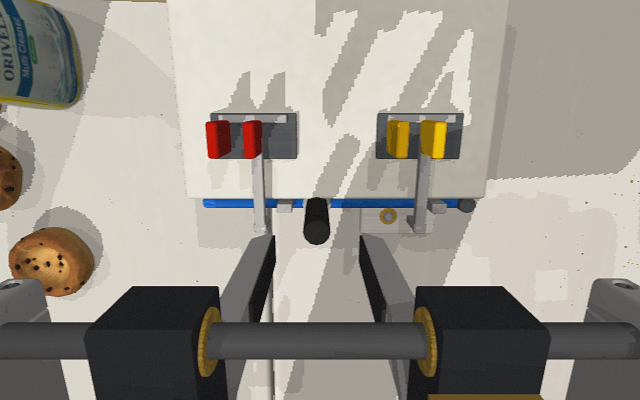

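View pics/s7.png

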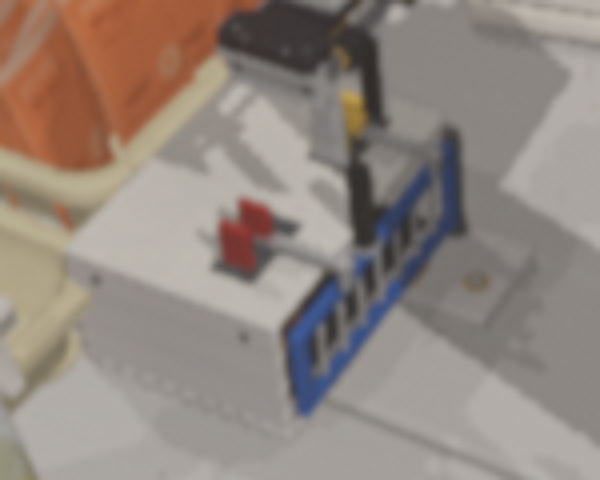

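Both pairs stand squeezed and the post top at (316,233) lies centred between the fingers. I'll check its x.

Run:
```python
from h import *
s=manip.read_state(); K,R,e=cam("wrist",s)
d=R@np.linalg.inv(K)@[316,233,1]; print(e+d*(178-e[2])/d[2])
```

```text
[632.41302076  81.56299287 178.        ]
```

Good. Descend 58 mm and grip.

Call:
send_rows(
  commands=[
    [[0,0,0.01],0],
    [[0,0,0.025],0],
    [[0,0,0.04],0],
    [[0,0,0.052],0],
    [[0,0,0.057],0],
    [[0,0,0.058],0],
    [[0,0,0.058],0],
    [[0,0,0.058],0],
  ],
)

```text
clock: 9.17
eef_pos: [632.8, 81.9, 147.2]
eef_rot: [-3.142, -0.001, 0.02]
wrist_force: [-1.0, -0.1, -0.5]
finger_gap: 46.9
```

Call:
send_rows(
  commands=[
    [[0,0,0],0],
    [[0,0,0],0],
    [[0,0,0],0],
    [[0,0,0],0],
    [[0,0,0],0],
    [[0,0,0],0],
    [[0,0,0],0],
    [[0,0,0],0],
  ],
  hand=1,
  force=50,
)

```text
clock: 9.83
eef_pos: [632.6, 81.5, 146.6]
eef_rot: [3.141, -0.0, 0.02]
wrist_force: [0.2, -5.6, 2.0]
finger_gap: 17.3
```

Call:
send_rows(
  commands=[
    [[-0.0081,0.0003,0],-0.065],
    [[-0.0162,0.0011,0],-0.13],
    [[-0.0242,0.0024,0],-0.195],
    [[-0.0321,0.0042,0],-0.26],
    [[-0.0399,0.0065,0],-0.325],
    [[-0.0475,0.0094,0],-0.39],
    [[-0.0549,0.0127,0],-0.455],
    [[-0.0621,0.0165,0],-0.52],
  ],
)

```text
clock: 10.5
eef_pos: [570.8, 63.8, 146.6]
eef_rot: [3.141, -0.001, 0.543]
wrist_force: [5.4, -5.7, -0.7]
finger_gap: 17.0
```

Run:
```python
from h import *
s=manip.read_state(); im=manip.camera("wrist"); print(s["eef_pos"],s["eef_rot"],s["wrist_force"],s["moment"],s["finger_gap"])
v=s["eef_pos"][:2]-[634.9,-43.5]; print(np.hypot(*v), np.arctan2(-v[0],v[1])-.018)
cv2.imwrite("pics/w8.png",im[:,:,::-1])
```

```text
[570.8260265   63.75749179 146.60031025] [ 3.14052361e+00 -1.07316412e-03  5.42829897e-01] [ 5.41446604 -5.66926653 -0.65325192] [-1.00201271 -0.89895655 -0.06350474] 16.956370987749345
124.93855940153531 0.5204941906239982
```

View pics/w8.png

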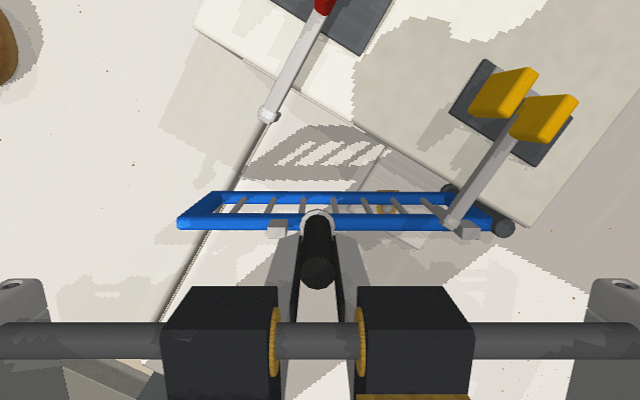

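The gate follows, with the post held. Next comes the detent.

Call:
send_rows(
  commands=[
    [[-0.0081,0.0003,0],-0.065],
    [[-0.0162,0.0011,0],-0.13],
    [[-0.0242,0.0024,0],-0.195],
    [[-0.0321,0.0042,0],-0.26],
    [[-0.0399,0.0065,0],-0.325],
    [[-0.0475,0.0094,0],-0.39],
    [[-0.0549,0.0127,0],-0.455],
    [[-0.0621,0.0165,0],-0.52],
  ],
)

```text
clock: 11.22
eef_pos: [526.2, 18.0, 146.6]
eef_rot: [3.14, -0.001, 1.063]
wrist_force: [7.6, -1.3, -3.1]
finger_gap: 17.2
```

Run:
```python
from h import *
s=manip.read_state(); print(s["wrist_force"],s["moment"],s["finger_gap"])
v=s["eef_pos"][:2]-[634.9,-43.5]; print(np.hypot(*v), np.arctan2(-v[0],v[1])-.018)
```

```text
[ 7.56407725 -1.30811482 -3.06065915] [-0.24885754 -1.21922083 -0.13116357] 17.229436771133837
124.88482601038535 1.0374393291147908
```

Call:
send_rows(
  commands=[
    [[-0.0087,0.0003,0],-0.07],
    [[-0.0174,0.0012,0],-0.14],
    [[-0.0261,0.0027,0],-0.21],
    [[-0.0345,0.0049,0],-0.28],
    [[-0.0429,0.0076,0],-0.35],
    [[-0.051,0.0109,0],-0.42],
    [[-0.0588,0.0147,0],-0.49],
    [[-0.0588,0.0147,0],-0.49],
  ],
)

```text
clock: 11.88
eef_pos: [510.1, -40.8, 146.6]
eef_rot: [3.141, -0.001, 1.552]
wrist_force: [0.6, 3.3, 1.3]
finger_gap: 17.1
```

Call:
send_rows(
  commands=[
    [[0,0,0],0],
    [[0,0,0],0],
    [[0,0,0],0],
    [[0,0,0],0],
    [[0,0,0],0],
    [[0,0,0],0],
    [[0,0,0],0],
    [[0,0,0],0],
  ],
)

```text
clock: 12.55
eef_pos: [510.1, -40.3, 146.6]
eef_rot: [3.141, -0.0, 1.55]
wrist_force: [1.2, 3.3, 4.0]
finger_gap: 17.3
```

Run:
```python
from h import *
s=manip.read_state(); im=manip.camera("wrist");print(s["wrist_force"],s["moment"],s["finger_gap"],s["clock"])
v=s["eef_pos"][:2]-[634.9,-43.5]; print(np.hypot(*v), np.arctan2(-v[0],v[1])-.018)
cv2.imwrite("pics/w9.png",im[:,:,::-1])
im=manip.camera("top")[100:260,220:380]
cv2.imwrite("pics/t9.png",cv2.resize(im[:,:,::-1],None,fx=3.7,fy=3.7))
im=manip.camera("scene")
cv2.imwrite("pics/s9.png",im[:,:,::-1])
```

```text
[1.16399895 3.31398943 4.00824944] [ 0.49367403 -0.16871609 -0.05515078] 17.326624580315823 12.55
124.86859354644207 1.5270297087575082
```

View pics/w9.png

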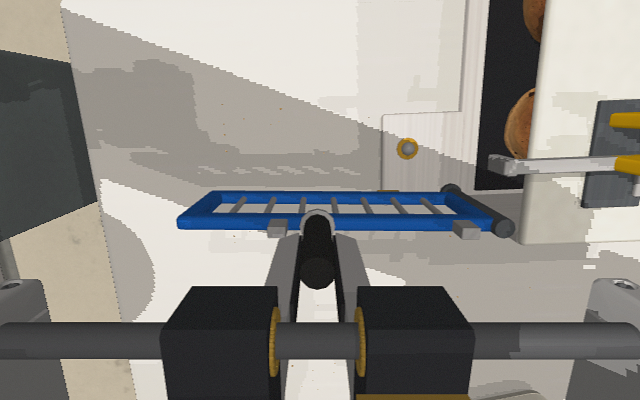

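View pics/t9.png

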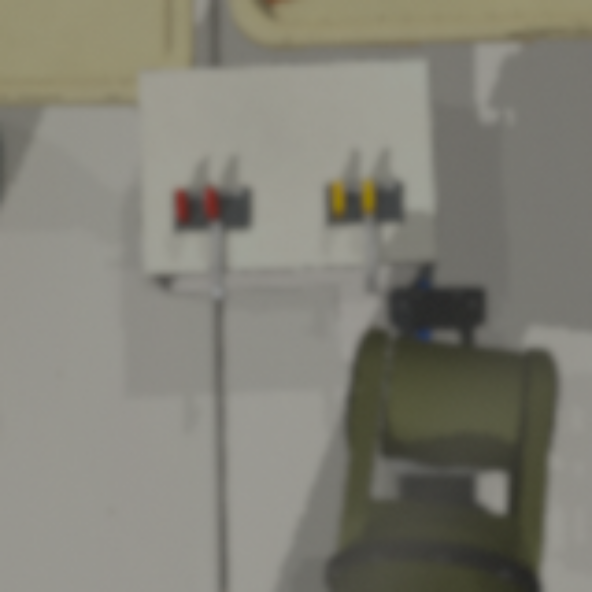

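View pics/s9.png

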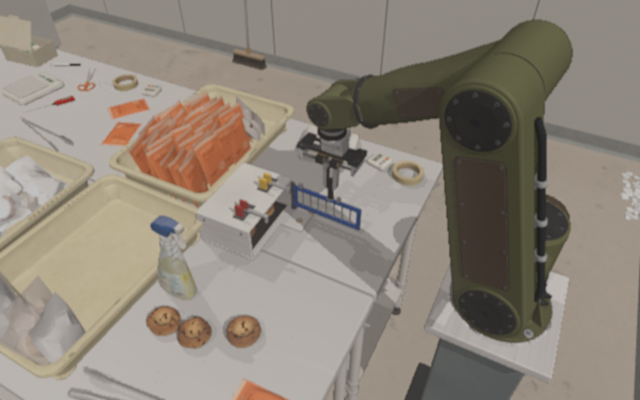

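The wrist view shows the gate square to the carrier's front and the post gripped at (317,250). The top view shows both catches still squeezed.

```bash
python3 -c "
from cell import manip
print(manip.sign_off()); s=manip.read_state(); print(s['eef_pos'],s['finger_gap'])"
```

```text
the job is handed in; nothing more can be done
None
the job is handed in; nothing more can be done
```

The carrier is open and handed in. I pinched the red catch fully, then the yellow one, then swung the gate out past the detent. The gripper is still holding it by its post.

- **Catches:** the fingers closed to 31.5 mm on the red grips and 31.1 mm on the yellow. The fully squeezed width is 32 mm. The last pictures show both pairs still together.
- **Gate:** it stood at about 1.53 rad, worked out from the gripper's position relative to the hinge I had estimated. The wrist picture also shows it square to the front.
- **Grip and forces:** the finger gap on the post read about 17.3 mm for an 18 mm post. The wrist force I read at the ends of moves stayed under about 10 N.
- **Time:** about 12.7 s of the 48 s were used.
- **Surroundings:** I touched none of the other things on the table, and the pictures show nothing displaced.

The cameras' estimates of the carrier's position differed by about 3 mm, which did not matter for the grasps. No check failed. I could not read the arm's state after handing in, so the final second is unchecked.

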